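# Pack the sample carrier

## Robot

A 6-joint arm with a two-finger parallel gripper is mounted at the origin on a cart in front of the work surface, level with it; the furniture and walls round the work are solid. World frame = base frame: x ahead of the robot, y to its left, z up, the work surface at z = 0. Lengths are in m, angles in rad, forces in N, time in s.
With the tool pointing down it reaches from about 0.35 to 0.85 m from the base axis. Payload 8.1 kg.
Tool frame: the origin (TCP) lies on the centre line of the jaws, within the pads' length; the fingertips stand robot.tips_ahead ahead of it and the grasp point (between the pads) lies 8 mm behind it (robot.tips_ahead is the distance from the TCP to the fingertips, in m); z points along the fingers, y is the direction in which the jaws open and shut (so a half turn about z gives the same grasp; the last joint's range is limited). The gripper opens to 93 mm and grips with 3 to 60 N. Pads are 15 mm wide; open, the fingers measure 128 mm over their backs; the gripper's body (75 mm by 188 mm) begins 65 mm behind the grasp point.
Start: joints at [-1.371, 0.13, 1.488, -0, 1.523, -0.085], TCP at [0.169, -0.576, 0.23] pointing down, gripper open.
Joint ranges: [-2.96, 2.96], [-0.89, 2.26], [0.02, 2.5], [-1.34, 4.48], [0, 2.73], [-2.66, 2.66]. Speed limits (rad/s): [2.39, 2.39, 2.79, 3.14, 3.14, 3.14].

## Interface

Orientations are given as a rotation vector (axis times angle).
In Python, from plant import monitor, eyes, job, robot gives the robot as it stands.
- The arm moves only by the tool servo_tool, never from a script. Its argument "plan" is a list that holds one entry, the list of rows, each a list of 7 numbers: the closure, from -1 (fully open) to 1 (shut), so that 0 is half open, then the shift along the world's x, y, z in mm, then the turn, a rotation vector about the world's x, y, z in rad. In form: [[[hand, dx, dy, dz, ax, ay, az], ...]]. A call has 1 to 12 rows; each row shifts and turns the commanded pose from where the row before left it; what a row does not reach is not made up. A row lasts 1/10 s, in which the tool goes at most 50 mm and 8.59 degrees, less where a joint would pass 70% of its speed; a pose out of reach is approached as far as the arm can. A call with a gripper value outside its range is refused whole. The fingers move at their own pace and stop on an object; "force" is the grip in N (left out, the last holds). Time passes only in rows, so rows that do not move let the fingers close. It gives the time, the measured TCP pose, the force and the opening at its end, in the units of the state.
- monitor.read_state(): the state, without advancing time (a new reading comes with each control period).
- eyes.read_camera(name): name is "scene" or "side" or "wrist"; returns the picture (384x512x3 uint8, red, green, blue); there is no depth.
- eyes.camera_info(name): a dict with "mtx" (3x3 intrinsics, pixels), "R" (3x3) and "t" (3): a world point X has camera coordinates R X + t. Camera axes: x right, y down, z forward; pixel columns grow to the right and rows downward; lengths in m; the calibration is good to about 2 mm. A picture is of the moment at which its call begins: read the wrist's pose just before it. camera_info takes no time and is no camera call; for the wrist camera it gives the pose at the moment of the call.
- job.close_job(): hands the job in, once; it reports no verdict.
The state is a dict: "t": time; "q": joint angles; "dq": joint speeds; "joint_torque": joint torques, N m; "tool_pos": TCP position; "orientation": TCP orientation; "force": force on the tool from outside, world axes, zero at the start; "wrist_torque": the same for the moment, N m; "opening": finger opening in m.
Only numpy, scipy, OpenCV 4.12 (cv2) and the standard library are available. Lean on these libraries where they do the work, as an engineer would, in place of code of your own. Each camera call takes 0.05 s, during which the arm holds its last target. There are 200 camera calls.

## Task

Pack the grey carrier from the group of containers standing beside it (not from the stock in the far right corner of the bench): stand the red-capped jar in the red well, the smaller amber bottle with the white cap in the orange well, the low white pot in the white well and the clear vial in the blue well. Keep them all upright on the way and leave each standing straight on the floor of its well. The bigger black-capped amber bottle and the blue-capped jar do not belong: leave them standing where they are.

Things in the scene. Friction and masses are not known exactly. Their poses are not given: they have to be found in the camera images.
- red_jar_mid (a point): white plastic jar with a red screw cap, 45 mm across with straight sides to 60 mm up, 78 mm tall; goes in the red well; stands in the group beside the carrier (like ones in the bench's far right corner are room stock); this point lies on its upright axis half-way up (z axis along that axis); loose, on the worktop at the start
- amber_bottle_mid (a point): the smaller amber (brown) bottle, with a white cap: body 55 mm across with straight sides to 65 mm up, 105 mm tall with its cap; goes in the orange well; stands in the group beside the carrier (like ones in the bench's far right corner are room stock); this point lies on its upright axis half-way up (z axis along that axis); loose, on the worktop at the start
- white_pot_mid (a point): low white pot with a white lid, 41 mm across, 42 mm tall; goes in the white well; stands in the group beside the carrier (like ones in the bench's far right corner are room stock); this point lies on its upright axis half-way up (z axis along that axis); loose, on the worktop at the start
- clear_vial_mid (a point): clear glass vial with a whitish cap, 22 mm across, 62 mm tall; goes in the blue well; stands in the group beside the carrier (like ones in the bench's far right corner are room stock); this point lies on its upright axis half-way up (z axis along that axis); loose, on the worktop at the start
- big_amber_mid (a point): LOOK-ALIKE, stays where it is: the bigger amber (brown) bottle, with a black cap, 67 mm across, 135 mm tall; stands in the group beside the carrier (like ones in the bench's far right corner are room stock); this point lies on its upright axis half-way up (z axis along that axis); loose, on the worktop at the start
- blue_jar_mid (a point): LOOK-ALIKE, stays where it is: white jar with a blue cap, 45 mm across, 78 mm tall; stands in the group beside the carrier (like ones in the bench's far right corner are room stock); this point lies on its upright axis half-way up (z axis along that axis); loose, on the worktop at the start
- well_red: red round cup, fixed: 62 mm inside, 70 mm outside diameter, 18 mm high, floor 4 mm thick. Origin: centre of its underside, 6 mm above the worktop (inner floor 4 mm, rim 18 mm above the origin); x, y along the tray's sides, z up. One of four wells, 100 mm apart in a square, on the grey carrier, a fixed square tray 206 mm wide with a rim 15 mm high
- well_orange: orange round cup, fixed: 72 mm inside, 80 mm outside diameter, 18 mm high, floor 4 mm thick. Origin: centre of its underside, 6 mm above the worktop (inner floor 4 mm, rim 18 mm above the origin); x, y along the tray's sides, z up. One of four wells, 100 mm apart in a square, on the grey carrier, a fixed square tray 206 mm wide with a rim 15 mm high
- well_white: white round cup, fixed: 58 mm inside, 66 mm outside diameter, 18 mm high, floor 4 mm thick. Origin: centre of its underside, 6 mm above the worktop (inner floor 4 mm, rim 18 mm above the origin); x, y along the tray's sides, z up. One of four wells, 100 mm apart in a square, on the grey carrier, a fixed square tray 206 mm wide with a rim 15 mm high
- well_blue: blue round cup, fixed: 40 mm inside, 48 mm outside diameter, 18 mm high, floor 4 mm thick. Origin: centre of its underside, 6 mm above the worktop (inner floor 4 mm, rim 18 mm above the origin); x, y along the tray's sides, z up. One of four wells, 100 mm apart in a square, on the grey carrier, a fixed square tray 206 mm wide with a rim 15 mm high
There are look-alikes about, which are no part of the job. What is shaped like the part that bears red_jar_mid but pink, turquoise or yellow is not meant.

How it is judged:
At the end, for the whole second after the job is handed in: Jar, smaller amber bottle, pot and vial each stand upright (within 8 degrees), released and at rest in the red, orange, white and blue well, within 13 mm of its centre and 5 mm of fully down; black-capped bottle and blue-capped jar upright within 25 mm of their starting places (horizontal distance between red_jar_mid and well_red below 0.013 m and z of red_jar_mid in the frame of well_red below 0.048 m and angle between each of red_jar_mid, amber_bottle_mid, white_pot_mid, clear_vial_mid, big_amber_mid, blue_jar_mid's own z axis and vertical below 0.15 rad and linear speed of each of red_jar, amber_bottle, white_pot, clear_vial below 0.02 m/s and contact force between the fingers and red_jar below 0.05 N and horizontal distance between amber_bottle_mid and well_orange below 0.013 m and z of amber_bottle_mid in the frame of well_orange below 0.0615 m and contact force between the fingers and amber_bottle below 0.05 N and horizontal distance between white_pot_mid and well_white below 0.013 m and z of white_pot_mid in the frame of well_white below 0.03 m and contact force between the fingers and white_pot below 0.05 N and horizontal distance between clear_vial_mid and well_blue below 0.013 m and z of clear_vial_mid in the frame of well_blue below 0.04 m and contact force between the fingers and clear_vial below 0.05 N and distance of each of big_amber_mid, blue_jar_mid from where it was at the start of the episode below 0.025 m); the robot touches nothing.
It fails at once if big amber (a look-alike) is shifted by more than 25 mm or tipped over (distance of big_amber_mid from where it was at the start of the episode above 0.025 m or angle between big_amber_mid's own z axis and vertical above 0.5 rad).
It fails at once if blue jar (a look-alike) is shifted by more than 25 mm or tipped over (distance of blue_jar_mid from where it was at the start of the episode above 0.025 m or angle between blue_jar_mid's own z axis and vertical above 0.5 rad).
It fails at once if one of the four things is tipped over (leans more than 45 degrees) (angle between any of red_jar_mid, amber_bottle_mid, white_pot_mid, clear_vial_mid's own z axis and vertical above 0.785 rad).
It also fails if it takes over 128 s, if anything falls off the work surface, if the arm or the gripper's body presses on something with over 40 N, if the wrist force passes 120 N, or if a joint passes its speed limit or range.

## Working session

There is one attempt and no reset: what is moved stays moved. The work goes in short steps, Python scripts to look and compute and a tool call to move; the robot and the scene stay as the last step left them, time stands still between calls to the robot, and variables do not carry over. Pictures are saved under pics/ and viewed, about 12 in all and at most 16, crops included, and the job is handed in when it is done.

Besides the shell and the picture viewer there is one more tool, called after "Request:" as a command line: name --argument value ..., lists and objects as JSON in quotes. servo_tool: Moves the arm, as the interface text tells. Its arguments: {"type":"object","properties":{"plan":{"type":"array"},"force":{"type":"number"}},"required":["plan"]}

```bash
mkdir -p pics; ls; python3 - <<'E'
from plant import monitor, eyes, job, robot
import cv2
print(robot.tips_ahead, monitor.read_state())
for n in ("scene","side"):
    i=eyes.camera_info(n); print(n,i)
    cv2.imwrite(f"pics/{n}0.png",eyes.read_camera(n)[:,:,::-1])
E
```

```text
pics
0.011 {'t': 0.0, 'q': array([-1.37138343e+00,  1.31176491e-01,  1.48926171e+00, -4.09681753e-05,
        1.52299469e+00, -8.53804464e-02]), 'dq': array([-0.00073074, -0.00017339,  0.00123793, -0.00136361,  0.00109299,
       -0.00023354]), 'joint_torque': array([-2.70712117e-03, -5.59845150e+01, -4.91765749e+01,  7.65643129e-02,
        3.55360564e-02, -1.29096138e-04]), 'tool_pos': array([ 0.16848537, -0.5752903 ,  0.22858792]), 'orientation': array([-3.10797890e+00, -4.45584751e-01,  2.28762243e-04]), 'force': array([-0.03917461, -0.38902705,  0.76846759]), 'wrist_torque': array([-0.01233577, -0.0585457 , -0.04485337]), 'opening': 0.09330805034837263}
scene {'mtx': array([[397.17342423,   0.        , 257.47761155],
       [  0.        , 397.17342423, 186.77440099],
       [  0.        ,   0.        ,   1.        ]]), 'R': array([[-0.90221738, -0.43101789, -0.01507907],
       [-0.16851338,  0.38448923, -0.90761846],
       [ 0.39699754, -0.81632813, -0.41952514]]), 't': array([0.42525659, 0.17376087, 0.70500005])}
side {'mtx': array([[370.04231005,   0.        , 258.12964104],
       [  0.        , 370.04231005, 191.50565029],
       [  0.        ,   0.        ,   1.        ]]), 'R': array([[-9.61294069e-01, -2.75522883e-01, -9.24119744e-04],
       [-1.85869269e-01,  6.50962920e-01, -7.36002644e-01],
       [ 2.03387138e-01, -7.07343211e-01, -6.76978031e-01]]), 't': array([0.48934187, 0.17101049, 0.76686513])}
```

View pics/scene0.png

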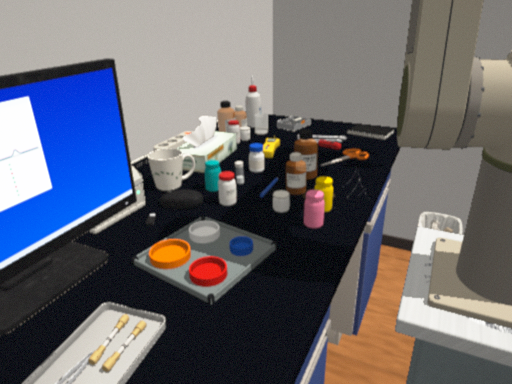

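View pics/side0.png

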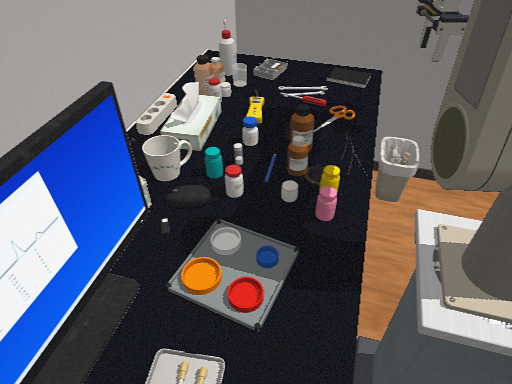

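The side view shows these candidates:
- **Red jar:** group one at (234,181). Not stock (215,88), and not pink (326,203), turquoise (213,163) or yellow (330,180).
- **Small amber bottle:** white-capped at (298,158). Not the big one (302,128) or the stock (203,75).
- **White pot:** (290,190). Not stock (226,90).
- **Clear vial:** (238,153). Not stock (240,75), nor the small dark item at (165,225).

Next I'll check these in a close crop.

```bash
python3 - <<'E'
import cv2,numpy as np
a=cv2.imread("pics/side0.png")[95:225,190:350]; b=cv2.imread("pics/scene0.png")[130:235,190:350]
f=lambda i:cv2.resize(i,(800,None) if 0 else (i.shape[1]*5,i.shape[0]*5),interpolation=cv2.INTER_CUBIC)
cv2.imwrite("pics/c1.png",f(a)[:600]); cv2.imwrite("pics/c2.png",f(b))
E
```

```text
(no output)
```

View pics/c1.png

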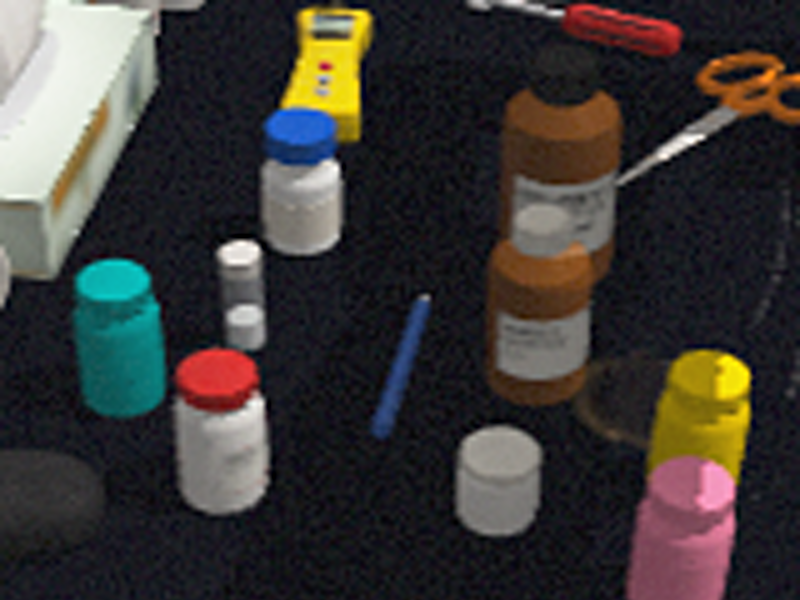

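View pics/c2.png

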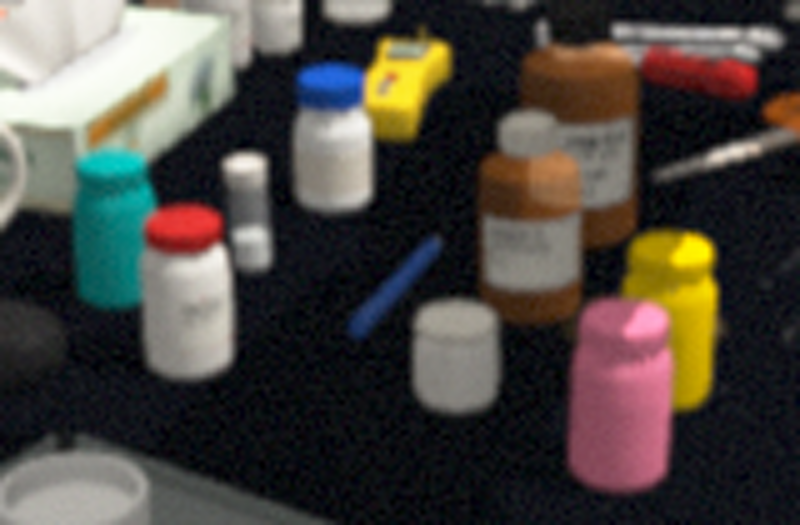

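The crops confirm the choices, with full-frame side positions of red jar (234,169), amber bottle (299,139), pot (290,185) and vial (238,146). I'll cast the cap tops onto planes at their known heights in both views, and do the same for the wells.

```bash
cat >h.py <<'E'
from plant import monitor, eyes, job, robot
import cv2, numpy as np
def cast(info,px,z):
    px=np.atleast_2d(px).astype(float)
    d=np.c_[px,np.ones(len(px))]@np.linalg.inv(info["mtx"]).T@info["R"]
    c=-info["R"].T@info["t"]
    return (c+d*((z-c[2])/d[:,2])[:,None])[:,:2]
def proj(info,X):
    p=(np.atleast_2d(X)@info["R"].T+info["t"])@info["mtx"].T
    return p[:,:2]/p[:,2:]
def hue(img_bgr,kind):
    h=cv2.cvtColor(img_bgr,cv2.COLOR_BGR2HSV)
    R={"red":[(0,6),(174,180)],"orange":[(8,20)],"blue":[(100,125)]}[kind]
    m=sum(cv2.inRange(h,(a,140,90),(b,255,255)) for a,b in R)
    return m
E
python3 - <<'E'
from h import *
z=dict(red=.078,amber=.105,pot=.042,vial=.062,blue=.078,big=.135,teal=.078,yellow=.078,pink=.078)
S=dict(red=(217,368),amber=(543,222),pot=(500,452),vial=(240,253),blue=(300,127),big=(566,65),teal=(113,280),yellow=(710,373),pink=(692,480))
C=dict(red=(184,222),amber=(528,127),pot=(456,320),vial=(246,163),blue=(332,77),teal=(116,163),yellow=(672,243),pink=(625,313))
si,sc=eyes.camera_info("side"),eyes.camera_info("scene")
for k in z:
    o=[cast(si,np.array(S[k])/5+(190,95),z[k])[0]]
    if k in C:o.append(cast(sc,np.array(C[k])/5+(190,130),z[k])[0])
    print(k,*[np.round(x*1000) for x in o])
for n,i in(("side",si),("scene",sc)):
    im=cv2.imread(f"pics/{n}0.png")
    for k in("red","orange","blue"):
        m=hue(im,k); m[:200 if n=="side" else 232]=0; m[:, :140]=0;m[:,300:]=0
        cs=cv2.findContours(m,0,2)[0]; c=max(cs,key=cv2.contourArea)
        P=cast(i,c[:,0],.024)
        print(n,k,np.round(1000*np.array([P.min(0),P.max(0)]).ravel()),np.round(1000*(P.min(0)+P.max(0))/2))
print("camc",[(-i["R"].T@i["t"]).round(2) for i in(si,sc)])
i=eyes.camera_info("wrist");print(i,-i["R"].T@i["t"])
E
```

```text
red [597. -89.] [595. -86.]
amber [ 463. -216.] [ 462. -210.]
pot [ 458. -107.] [ 458. -107.]
vial [ 624. -204.] [ 624. -205.]
blue [ 622. -310.] [ 623. -313.]
big [ 474. -321.]
teal [ 672. -143.] [ 668. -142.]
yellow [ 366. -151.] [ 368. -157.]
pink [364. -72.] [365. -74.]
side red [443. 161. 513. 238.] [478. 200.]
side orange [533. 139. 617. 227.] [575. 183.]
side blue [437.  75. 484. 132.] [461. 103.]
scene red [435. 160. 512. 245.] [473. 203.]
scene orange [525. 137. 620. 234.] [572. 185.]
scene blue [429.  75. 484. 140.] [456. 107.]
camc [array([0.35, 0.57, 0.65]), array([0.13, 0.69, 0.46])]
{'mtx': array([[291.67915074,   0.        , 252.22695878],
       [  0.        , 291.67915074, 191.34629822],
       [  0.        ,   0.        ,   1.        ]]), 'R': array([[ 0.28140368, -0.95958226, -0.00372289],
       [-0.9275542 , -0.27300124,  0.25517351],
       [-0.24587633, -0.06835358, -0.96688811]]), 't': array([-0.59838776, -0.03041435,  0.39166077])} [ 0.23647767 -0.55573401  0.38422535]
```

Request:
servo_tool --plan '[[[-0.4,33,32,0,0,0,0.0925],[-0.4,33,32,0,0,0,0.0925],[-0.4,33,32,0,0,0,0.0925],[-0.4,33,32,0,0,0,0.0925],[-0.4,33,32,0,0,0,0.0925],[-0.4,33,32,0,0,0,0.0925],[-0.4,33,32,0,0,0,0.0925],[-0.4,33,32,0,0,0,0.0925],[-0.4,33,32,0,0,0,0.0925],[-0.4,33,32,0,0,0,0.0925],[-0.4,33,32,0,0,0,0.0925],[-0.4,33,32,0,0,0,0.0925]]]' --force 15

```text
t: 1.3
tool_pos: [0.5655, -0.1902, 0.2292]
orientation: [-2.404, -2.022, 0.001]
force: [0.3, -0.0, -0.3]
opening: 0.0654
```

Request:
servo_tool --plan '[[[-0.4,0,30,0,0,0,0],[-0.4,0,30,0,0,0,0],[-0.4,0,0,0,0,0,0],[-0.4,0,0,0,0,0,0],[-0.4,0,0,0,0,0,0]]]'

```text
t: 1.8
tool_pos: [0.5644, -0.1327, 0.2295]
orientation: [2.409, 2.017, -0.001]
force: [0.2, -0.3, 1.0]
opening: 0.0653
```

```bash
cat >look.py <<'E'
from h import *
import sys,pickle
s=monitor.read_state(); i=eyes.camera_info("wrist"); im=eyes.read_camera("wrist")[:,:,::-1].copy()
n=sys.argv[1]; cv2.imwrite(f"pics/{n}.png",im); pickle.dump((i,s),open(f"pics/{n}.pkl","wb"))
print(s["t"],s["tool_pos"].round(4),s["orientation"].round(3),s["opening"],s["force"].round(1),(-i["R"].T@i["t"]).round(3))
E
python3 look.py w1
```

```text
1.8 [ 0.5644 -0.1327  0.2295] [ 2.409e+00  2.017e+00 -1.000e-03] 0.06528966505534438 [ 0.2 -0.3  1. ] [ 0.577 -0.063  0.385]
```

View pics/w1.png

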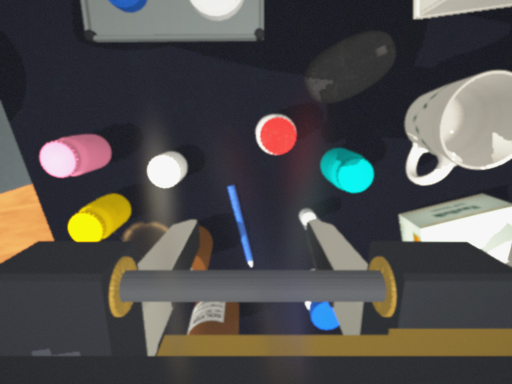

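From above, the red cap is at (276,134), the pot lid at (168,168), the vial cap at (307,217) and the turquoise decoy at (347,170).

```bash
python3 - <<'E'
from h import *
import pickle
i,s=pickle.load(open("pics/w1.pkl","rb")); im=cv2.imread("pics/w1.png")
m=hue(im,"red"); c=max(cv2.findContours(m,0,2)[0],key=cv2.contourArea)
print("red",cv2.boundingRect(c),(1000*cast(i,cv2.minEnclosingCircle(c)[0],.078)).round(1), cv2.minEnclosingCircle(c))
P=1000*cast(i,c[:,0],.078); print(P.min(0),P.max(0))
for n,p,z in(("pot",(172,169),.042),("pot2",(168,170),.042),("vial",(307,216),.062),("teal",(354,178),.078)): print(n,1000*cast(i,p,z))
h=cv2.cvtColor(im,cv2.COLOR_BGR2HSV); m=cv2.inRange(h,(0,0,150),(180,60,255))
for c in cv2.findContours(m,0,2)[0]:
    if 100<cv2.contourArea(c)<3000: print(cv2.boundingRect(c),cv2.fitEllipse(c))
E
```

```text
red (261, 118, 37, 38) [[599.5 -89. ]] ((278.2834167480469, 136.24423217773438), 18.757993698120117)
[ 581.23953636 -108.16202418] [618.79405663 -70.07827011]
pot [[ 471.55119122 -107.84114891]]
pot2 [[ 466.55573753 -108.18137277]]
vial [[ 619.72588323 -187.10935285]]
teal [[ 672.87403268 -146.92157362]]
(334, 302, 28, 33) ((347.41400146484375, 309.7956237792969), (24.33867835998535, 51.11005401611328), 168.3858184814453)
(188, 302, 37, 31) ((206.1991729736328, 314.3426208496094), (25.141754150390625, 40.86543273925781), 56.85268020629883)
(143, 302, 29, 53) ((110.01896667480469, 666.4560546875), (50.85851287841797, 642.1156616210938), 0.0)
(139, 220, 57, 49) ((150.62908935546875, 271.53814697265625), (26.72578239440918, 133.45896911621094), 36.63270950317383)
(299, 210, 68, 59) ((349.50885009765625, 264.194091796875), (24.56867790222168, 134.85458374023438), 139.83895874023438)
(147, 152, 40, 37) ((166.39202880859375, 169.5694122314453), (34.24533462524414, 40.433231353759766), 66.58296966552734)
(41, 143, 34, 34) ((57.31345748901367, 159.29107666015625), (30.033479690551758, 36.19976043701172), 132.47723388671875)
(255, 115, 36, 39) ((279.7146911621094, 136.28382873535156), (39.80481719970703, 48.48439407348633), 117.49846649169922)
(235, 9, 22, 24) ((246.34780883789062, 22.179981231689453), (19.021244049072266, 26.087461471557617), 32.040679931640625)
(413, 0, 99, 19) ((434.4142761230469, 7.459343910217285), (16.731050491333008, 185.44248962402344), 83.96603393554688)
(189, 0, 56, 23) ((215.51919555664062, -18.412841796875), (62.427207946777344, 79.77765655517578), 171.5150604248047)
```

Request:
servo_tool --plan '[[[-0.4,17,22,0,0,0,0],[-0.4,17,22,0,0,0,0],[-0.4,0,0,-25,0,0,0],[-0.4,0,0,-40,0,0,0],[-0.4,0,0,-40,0,0,0],[-0.4,0,0,-40,0,0,0],[-0.4,0,0,-30,0,0,0],[-0.4,0,0,-20,0,0,0],[-0.4,0,0,0,0,0,0],[-0.4,0,0,0,0,0,0],[0.4,0,0,0,0,0,0],[0.4,0,0,0,0,0,0]]]' --force 15

```text
t: 3.05
tool_pos: [0.6001, -0.0884, 0.0367]
orientation: [2.406, 2.016, 0.003]
force: [0.2, 0.6, 0.5]
opening: 0.0535
```

Request:
servo_tool --plan '[[[0.4,0,0,0,0,0,0],[0.4,0,0,0,0,0,0],[0.4,0,0,0,0,0,0],[0.4,0,0,0,0,0,0]]]'

```text
t: 3.45
tool_pos: [0.5994, -0.088, 0.0359]
orientation: [2.407, 2.017, 0.001]
force: [-1.2, 1.0, 6.0]
opening: 0.0429
```

Request:
servo_tool --plan '[[[0.4,0,0,10,0,0,0],[0.4,0,0,30,0,0,0],[0.4,0,0,40,0,0,0],[0.4,-5,20,40,0,0,0],[0.4,-10,30,30,0,0,0],[0.4,-17,35,0,0,0,0],[0.4,-17,35,0,0,0,0],[0.4,-10,30,0,0,0,0],[0.4,-10,20,0,0,0,0],[0.4,0,0,0,0,0,0],[0.4,0,0,0,0,0,0],[0.4,0,0,0,0,0,0]]]'

```text
t: 4.65
tool_pos: [0.5299, 0.0815, 0.1848]
orientation: [2.408, 2.017, -0.0]
force: [1.0, 0.4, 0.2]
opening: 0.0429
```

```bash
python3 look.py w2
```

```text
4.65 [0.5299 0.0815 0.1848] [ 2.408  2.017 -0.   ] 0.042858796449063104 [1.  0.4 0.2] [0.542 0.151 0.34 ]
```

View pics/w2.png

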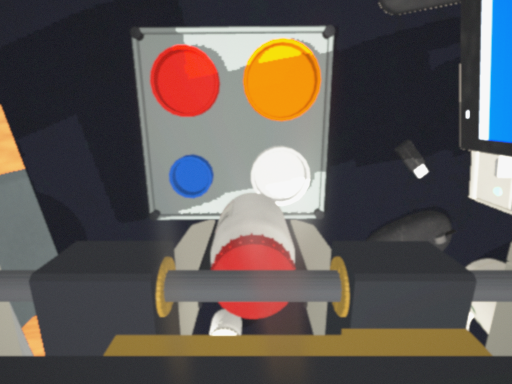

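All four wells are visible: red (185,80), orange (282,80), blue (191,176) and white (281,174). The monitor edge is at the right (462,75). I'll locate the well centres and check the monitor clearance.

```bash
python3 - <<'E'
from h import *
import pickle
i,s=pickle.load(open("pics/w2.pkl","rb")); im=cv2.imread("pics/w2.png")
h=cv2.cvtColor(im,cv2.COLOR_BGR2HSV)
R={}
for k in("red","orange","blue","white"):
    m=cv2.inRange(h,(15-11,140,90),(26,255,255)) if k=="orange" else cv2.inRange(h,(0,0,205),(180,40,255)) if k=="white" else hue(im,k)
    if k=="orange": m[:, :235]=0
    if k=="white": m[:140]=0;m[205:]=0;m[:,:245]=0;m[:,320:]=0
    m[210:]=0; m[:,330:]=0
    c=max(cv2.findContours(m,0,2)[0],key=cv2.contourArea)
    (e,ax,_)=cv2.fitEllipse(cv2.convexHull(c)); P=1000*cast(i,c[:,0],.024)
    R[k]=1000*cast(i,e,.022)[0]
    print(k,np.round(e,1),np.round(ax,1),R[k].round(1),"box",((P.min(0)+P.max(0))/2).round(1),(P.max(0)-P.min(0)).round(1))
print(R["orange"]-R["red"],R["white"]-R["blue"],R["red"]-R["blue"],R["orange"]-R["white"])
# monitor lower corner triangulated
a=[]
for n,p in(("scene",(131,207)),("side",(148,207))):
    q=eyes.camera_info(n); Pm=q["mtx"]@np.c_[q["R"],q["t"]]; a+=[p[0]*Pm[2]-Pm[0],p[1]*Pm[2]-Pm[1]]
X=np.linalg.svd(np.array(a))[2][-1]; print("mon",X[:3]/X[3])
for z in(.05,.1,.15,.2): print(z,cast(i,[(462,70),(465,150)],z).round(3).tolist())
E
```

```text
red [184.3  80.5] [67.2 73.2] [479.6 196.8] box [479.7 195.8] [69.6 69. ]
orange [281.8  79.5] [77.2 82.5] [578.2 180.3] box [577.6 178. ] [79.1 76.8]
blue [190.6 176. ] [42.  43.1] [463.2  98.3] box [463.6  97.8] [48.1 47. ]
white [284.6 179.9] [64.3 78.9] [565.5  75.6] box [561.7  77.8] [84.6 72.2]
[ 98.62260633 -16.46931594] [102.34471592 -22.69445483] [16.42539779 98.48852976] [ 12.7032882  104.71366865]
mon [0.77746888 0.04903714 0.01908034]
0.05 [[0.741, 0.157], [0.744, 0.081]]
0.1 [[0.707, 0.156], [0.709, 0.093]]
0.15 [[0.673, 0.155], [0.675, 0.105]]
0.2 [[0.638, 0.154], [0.64, 0.117]]
```

```bash
python3 - <<'E'
from h import *
ca,cb=eyes.camera_info("scene"),eyes.camera_info("side")
M=lambda q:q["mtx"]@np.c_[q["R"],q["t"]]
for n,p,q in(("top",(119,60),(112,85)),("bot",(133,210),(150,205))):
    X=cv2.triangulatePoints(M(ca),M(cb),np.array(p,float),np.array(q,float)); X=X[:3,0]/X[3]; print(n,X.round(3),proj(ca,X),proj(cb,X))
im=np.vstack([cv2.resize(cv2.imread("pics/scene0.png")[40:240,:160],None,fx=2.,fy=2.)])
im2=cv2.resize(cv2.imread("pics/side0.png")[70:270,:160],None,fx=2.,fy=2.)
cv2.imwrite("pics/mon.png",np.hstack([im,im2]))
E
```

```text
top [0.735 0.078 0.361] [[116.78872892  60.93849052]] [[114.77846615  83.28466175]]
bot [ 0.791  0.028 -0.001] [[137.86344775 207.49837255]] [[144.73744441 208.94700321]]
```

View pics/mon.png

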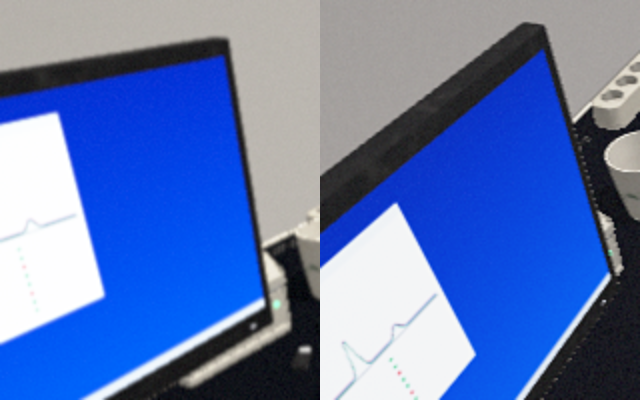

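```bash
python3 - <<'E'
from h import *
import pickle
w,_=pickle.load(open("pics/w2.pkl","rb"))
ca,cb=eyes.camera_info("scene"),eyes.camera_info("side")
M=lambda q:q["mtx"]@np.c_[q["R"],q["t"]]
def tri(l):
    X=cv2.triangulatePoints(M(l[0][0]),M(l[1][0]),np.array(l[0][1],float),np.array(l[1][1],float));X=X[:3,0]/X[3]
    return X.round(3),[np.abs(proj(q,X)-p).round(1).tolist() for q,p in l]
b=[(w,(464,150)),(ca,(135,200)),(cb,(149,209))]
print(tri(b[:2]),tri([b[0],b[2]]))
print("topright",tri([(ca,(117,60)),(cb,(112,84))]))
E
```

```text
(array([0.74 , 0.083, 0.056]), [[[1.0, 0.8]], [[0.3, 0.1]]]) (array([0.731, 0.086, 0.07 ]), [[[2.1, 0.1]], [[0.5, 0.4]]])
topright (array([0.736, 0.079, 0.362]), [[[1.2, 0.5]], [[1.5, 1.0]]])
```

Request:
servo_tool --plan '[[[0.4,-14,32,0,0,0,0],[0.4,-18,42,0,0,0,0],[0.4,-13,28,-10,0,0,0],[0.4,-5,13,-25,0,0,0],[0.4,0,0,-40,0,0,0],[0.4,0,0,-30,0,0,0],[0.4,0,0,-18,0,0,0],[0.4,0,0,-8,0,0,0],[0.4,0,0,0,0,0,0],[0.4,0,0,0,0,0,0],[0.4,0,0,0,0,0,0]]]'

```text
t: 5.8
tool_pos: [0.481, 0.1973, 0.0553]
orientation: [2.408, 2.016, 0.004]
force: [-0.7, 0.6, -1.0]
opening: 0.043
```

Request:
servo_tool --plan '[[[0.4,-1,0,-5,0,0,0],[0.4,0,0,-3,0,0,0],[0.4,0,0,0,0,0,0],[0.4,0,0,0,0,0,0],[0.4,0,0,0,0,0,0]]]'

```text
t: 6.3
tool_pos: [0.4787, 0.1973, 0.0457]
orientation: [2.408, 2.018, 0.0]
force: [0.3, 0.3, -0.6]
opening: 0.0428
```

Request:
servo_tool --plan '[[[-0.4,0,0,0,0,0,0],[-0.4,0,0,0,0,0,0],[-0.4,0,0,0,0,0,0],[-0.4,0,0,0,0,0,0],[-0.4,0,0,20,0,0,0],[-0.4,0,0,40,0,0,0],[-0.4,0,0,40,0,0,0],[-0.2,10,-30,30,0,0,0],[-0.1,18,-45,10,0,0,0],[-0.1,18,-45,0,0,0,0],[-0.1,18,-45,0,0,0,0],[-0.1,18,-45,0,0,0,0]]]'

```text
t: 7.5
tool_pos: [0.5611, -0.0147, 0.186]
orientation: [2.407, 2.018, 0.001]
force: [1.0, 0.1, -0.1]
opening: 0.0512
```

Request:
servo_tool --plan '[[[-0.1,18,-45,0,0,0,0],[-0.1,18,-45,0,0,0,0],[-0.1,10,-25,0,0,0,0],[-0.1,0,0,0,0,0,0],[-0.1,0,0,0,0,0,0],[-0.1,0,0,0,0,0,0]]]'

```text
t: 8.1
tool_pos: [0.6063, -0.1268, 0.1854]
orientation: [-2.407, -2.018, 0.0]
force: [0.3, -0.6, -0.1]
opening: 0.0511
```

```bash
python3 look.py w3; python3 - <<'E'
from h import *
cv2.imwrite("pics/side1.png",eyes.read_camera("side")[:,:,::-1])
im=cv2.imread("pics/w3.png"); s=cv2.imread("pics/side1.png")[60:330,140:360]
s=cv2.resize(s,None,fx=384/270,fy=384/270)
cv2.imwrite("pics/v3.png",np.hstack([im,s])[:, :800])
E
```

```text
8.1 [ 0.6063 -0.1268  0.1854] [-2.407 -2.018  0.   ] 0.05107872523004316 [ 0.3 -0.6 -0.1] [ 0.619 -0.057  0.341]
```

View pics/v3.png

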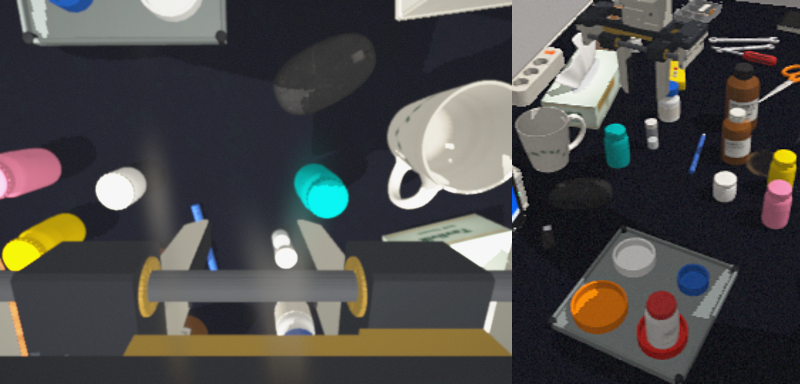

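The red jar stands upright in the red well. The wrist view shows the vial cap at (286,258), between the open fingers.

```bash
python3 - <<'E'
from h import *
import pickle
i,s=pickle.load(open("pics/w3.pkl","rb"))
print(1000*cast(i,[(286,258),(281,236)],.062),1000*cast(i,[(281,237)],.0), 1000*cast(i,(121,188),.042))
print(proj(i,[[.624,-.204,.062],[.624,-.204,.0],[.460,-.108,.042]]))
E
```

```text
[[ 628.12605533 -206.61751352]
 [ 626.66817571 -181.07190761]] [[ 628.20204394 -209.91657343]] [[ 468.82743947 -106.59897616]]
[[281.74716567 256.3852475 ]
 [276.98515088 233.23157246]
 [113.34519037 190.66602264]]
```

Request:
servo_tool --plan '[[[-0.1,6,-20,0,0,0,0],[-0.1,9,-35,0,0,0,0],[-0.1,6,-24,0,0,0,0],[-0.1,0,0,-20,0,0,0],[-0.1,0,0,-40,0,0,0],[-0.1,0,0,-40,0,0,0],[-0.1,0,0,-32,0,0,0],[-0.1,0,0,-18,0,0,0],[-0.1,0,0,0,0,0,0],[-0.1,0,0,0,0,0,0],[0.7,0,0,0,0,0,0],[0.7,0,0,0,0,0,0]]]' --force 10

```text
t: 9.4
tool_pos: [0.6293, -0.2074, 0.0383]
orientation: [2.405, 2.015, 0.003]
force: [0.2, -0.3, -0.3]
opening: 0.0398
```

Request:
servo_tool --plan '[[[0.7,0,0,0,0,0,0],[0.7,0,0,0,0,0,0],[0.7,0,0,0,0,0,0],[0.7,0,0,0,0,0,0],[0.7,0,0,0,0,0,0]]]'

```text
t: 9.9
tool_pos: [0.6279, -0.2071, 0.0364]
orientation: [2.408, 2.017, 0.001]
force: [-2.1, 0.7, 5.7]
opening: 0.0218
```

Request:
servo_tool --plan '[[[0.7,0,0,10,0,0,0],[0.7,0,0,30,0,0,0],[0.7,0,0,35,0,0,0],[0.7,-9,15,25,0,0,0],[0.7,-18,32,0,0,0,0],[0.7,-22,42,0,0,0,0],[0.7,-22,42,0,0,0,0],[0.7,-22,42,0,0,0,0],[0.7,-22,42,0,0,0,0],[0.7,-22,42,0,0,0,0],[0.7,-18,32,0,0,0,0],[0.7,-10,16,0,0,0,0]]]'

```text
t: 11.1
tool_pos: [0.461, 0.1006, 0.1359]
orientation: [-2.406, -2.02, -0.001]
force: [0.4, -0.1, -0.5]
opening: 0.0215
```

Request:
servo_tool --plan '[[[0.7,0,0,-20,0,0,0],[0.7,0,0,-30,0,0,0],[0.7,0,0,-20,0,0,0],[0.7,0,0,-10,0,0,0],[0.7,0,0,0,0,0,0],[0.7,0,0,0,0,0,0]]]'

```text
t: 11.7
tool_pos: [0.4632, 0.0982, 0.0565]
orientation: [2.408, 2.017, 0.001]
force: [-0.2, 0.5, -0.7]
opening: 0.0216
```

```bash
python3 look.py w4
```

```text
11.7 [0.4632 0.0982 0.0565] [2.408e+00 2.017e+00 1.000e-03] 0.021561464732888926 [-0.2  0.5 -0.7] [0.476 0.168 0.212]
```

View pics/w4.png

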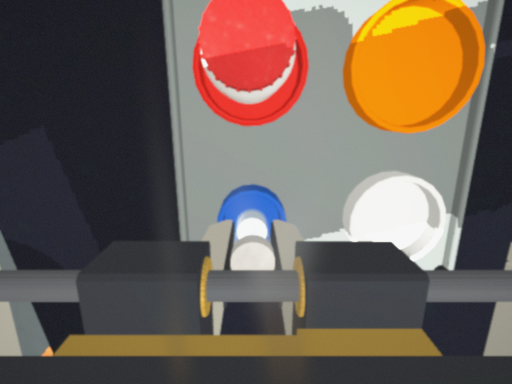

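Request:
servo_tool --plan '[[[0.7,0,0,-6,0,0,0],[0.7,0,0,-4,0,0,0],[0.7,0,0,0,0,0,0],[0.7,0,0,0,0,0,0],[0.7,0,0,0,0,0,0]]]'

```text
t: 12.25
tool_pos: [0.463, 0.0982, 0.0459]
orientation: [2.408, 2.017, 0.001]
force: [0.8, -0.5, 1.3]
opening: 0.0219
```

Request:
servo_tool --plan '[[[0.2,0,0,0,0,0,0],[0.2,0,0,0,0,0,0],[0.1,0,0,0,0,0,0],[0.1,0,0,0,0,0,0],[0.1,0,0,20,0,0,0],[0.1,0,0,40,0,0,0],[0.1,0,0,45,0,0,0],[-0.6,0,-20,40,0,0,0],[-0.6,0,-35,30,0,0,0],[-0.6,0,-48,0,0,0,0],[-0.6,0,-48,0,0,0,0],[-0.6,0,-48,0,0,0,0]]]'

```text
t: 13.45
tool_pos: [0.4625, -0.1025, 0.2212]
orientation: [2.407, 2.018, 0.001]
force: [0.8, 0.5, 0.3]
opening: 0.0734
```

Request:
servo_tool --plan '[[[-0.6,0,-20,0,0,0,0],[-0.6,0,-10,0,0,0,0],[-0.6,0,0,0,0,0,0],[-0.6,0,0,0,0,0,0],[-0.6,0,0,0,0,0,0]]]'

```text
t: 13.95
tool_pos: [0.4627, -0.1295, 0.2206]
orientation: [-2.406, -2.019, -0.0]
force: [0.4, 0.5, 0.7]
opening: 0.0745
```

```bash
python3 look.py w5; python3 - <<'E'
from h import *
cv2.imwrite("pics/side2.png",eyes.read_camera("side")[:,:,::-1])
im=cv2.imread("pics/w5.png"); s=cv2.imread("pics/side2.png")[60:330,140:360]
s=cv2.resize(s,None,fx=384/270,fy=384/270)
cv2.imwrite("pics/v5.png",np.hstack([im,s])[:, :800])
E
```

```text
13.95 [ 0.4627 -0.1295  0.2206] [-2.406 -2.019 -0.   ] 0.07450404720462975 [0.4 0.5 0.7] [ 0.475 -0.06   0.376]
```

View pics/v5.png

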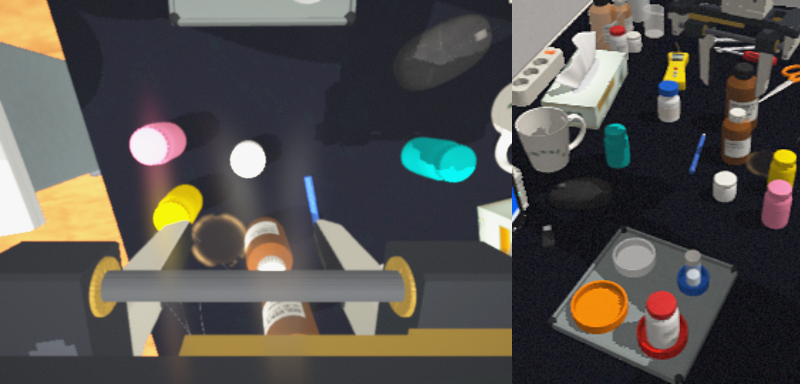

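The vial stands in the blue well. The amber cap is at about (271,266) and the pot lid at (248,160).

```bash
python3 - <<'E'
from h import *
import pickle
i,s=pickle.load(open("pics/w5.pkl","rb"))
print(1000*cast(i,(271,266),.105),1000*cast(i,(248,160),.042))
print(proj(i,[[.4625,-.213,.105],[.4625,-.213,.065],[.46,-.107,.042],[.474,-.321,.135]]).round())
E
```

```text
[[ 467.91249187 -211.47512483]] [[ 461.36741606 -108.50400989]]
[[266. 268.]
 [265. 251.]
 [247. 159.]
 [295. 375.]]
```

Request:
servo_tool --plan '[[[-0.6,1,-25,0,0,0,0],[-0.6,1,-35,0,0,0,0],[-0.6,1,-23,0,0,0,0],[-0.6,0,0,-25,0,0,0],[-0.6,0,0,-40,0,0,0],[-0.6,0,0,-40,0,0,0],[-0.6,0,0,-40,0,0,0],[-0.6,0,0,-24,0,0,0],[-0.6,0,0,-9,0,0,0],[-0.6,0,0,0,0,0,0],[0.2,0,0,0,0,0,0],[0.2,0,0,0,0,0,0]]]' --force 20

```text
t: 15.25
tool_pos: [0.4671, -0.2145, 0.0447]
orientation: [2.405, 2.016, 0.002]
force: [0.2, -0.3, 0.3]
opening: 0.0629
```

Request:
servo_tool --plan '[[[0.2,0,0,0,0,0,0],[0.2,0,0,0,0,0,0],[0.2,0,0,0,0,0,0],[0.2,0,0,0,0,0,0],[0.2,0,0,0,0,0,0]]]'

```text
t: 15.75
tool_pos: [0.4666, -0.2146, 0.0443]
orientation: [2.406, 2.016, 0.001]
force: [-0.4, 0.3, 5.8]
opening: 0.0535
```

Request:
servo_tool --plan '[[[0.2,0,0,10,0,0,0],[0.2,0,0,30,0,0,0],[0.2,0,0,40,0,0,0],[0.2,4,14,30,0,0,0],[0.2,9,30,10,0,0,0],[0.2,13,45,0,0,0,0],[0.2,13,45,0,0,0,0],[0.2,13,45,0,0,0,0],[0.2,13,45,0,0,0,0],[0.2,13,45,0,0,0,0],[0.2,13,45,0,0,0,0],[0.2,11,45,0,0,0,0]]]'

```text
t: 16.95
tool_pos: [0.5677, 0.1471, 0.1632]
orientation: [2.408, 2.017, 0.0]
force: [-0.4, -0.4, -2.3]
opening: 0.0532
```

Request:
servo_tool --plan '[[[0.2,9,25,0,0,0,0],[0.2,0,10,0,0,0,0],[0.2,0,0,-20,0,0,0],[0.2,0,0,-40,0,0,0],[0.2,0,0,-30,0,0,0],[0.2,0,0,-12,0,0,0],[0.2,0,0,0,0,0,0],[0.2,0,0,0,0,0,0],[0.2,0,0,0,0,0,0]]]'

```text
t: 17.85
tool_pos: [0.5783, 0.1803, 0.0632]
orientation: [2.407, 2.016, 0.005]
force: [-0.3, -0.2, -2.4]
opening: 0.0535
```

Request:
servo_tool --plan '[[[0.2,0,0,-5,0,0,0],[0.2,0,0,-4,0,0,0],[0.2,0,0,0,0,0,0],[0.2,0,0,0,0,0,0],[0.2,0,0,0,0,0,0]]]'

```text
t: 18.35
tool_pos: [0.5779, 0.1806, 0.0538]
orientation: [2.407, 2.017, 0.004]
force: [-2.4, -0.1, 8.5]
opening: 0.0536
```

Request:
servo_tool --plan '[[[-0.5,0,0,0,0,0,0],[-0.5,0,0,0,0,0,0],[-0.5,0,0,0,0,0,0],[-0.5,0,0,0,0,0,0],[-0.5,0,0,20,0,0,0],[-0.5,0,0,40,0,0,0],[-0.5,0,0,40,0,0,0],[-0.4,0,0,35,0,0,0],[-0.4,-10,-25,5,0,0,0],[-0.4,-18,-43,0,0,0,0],[-0.4,-18,-43,0,0,0,0],[-0.4,-18,-43,0,0,0,0]]]'

```text
t: 19.55
tool_pos: [0.5117, 0.025, 0.1915]
orientation: [2.407, 2.019, -0.0]
force: [0.8, -0.6, 0.1]
opening: 0.0651
```

Request:
servo_tool --plan '[[[-0.4,-18,-43,0,0,0,0],[-0.4,-18,-43,0,0,0,0],[-0.4,-12,-30,0,0,0,0],[-0.4,-5,-10,0,0,0,0],[-0.4,0,0,0,0,0,0],[-0.4,0,0,0,0,0,0],[-0.4,0,0,0,0,0,0]]]'

```text
t: 20.25
tool_pos: [0.4601, -0.0986, 0.1916]
orientation: [-2.406, -2.019, -0.0]
force: [-0.1, -0.2, 0.3]
opening: 0.065
```

```bash
python3 look.py w6; python3 - <<'E'
from h import *
import pickle
i,s=pickle.load(open("pics/w6.pkl","rb"));print(proj(i,[[.461,-.108,.042]]))
cv2.imwrite("pics/side3.png",eyes.read_camera("side")[:,:,::-1])
im=cv2.imread("pics/w6.png"); s=cv2.imread("pics/side3.png")[60:330,140:360]
s=cv2.resize(s,None,fx=384/270,fy=384/270)
cv2.imwrite("pics/v6.png",np.hstack([im,s])[:, :800])
E
```

```text
20.25 [ 0.4601 -0.0986  0.1916] [-2.406 -2.019 -0.   ] 0.06498699563544744 [-0.1 -0.2  0.3] [ 0.473 -0.029  0.347]
[[254.62755926 191.18936199]]
```

View pics/v6.png

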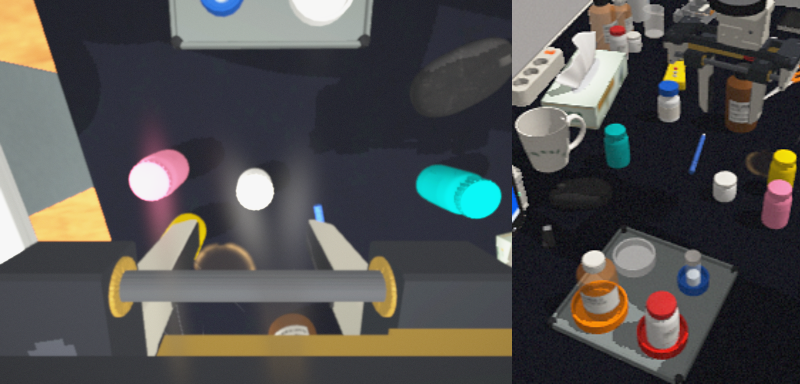

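The amber bottle stands in the orange well. The pot lid is at (255,189), matching the (461,-108) mm estimate.

Request:
servo_tool --plan '[[[-0.4,1,-10,-10,0,0,0],[-0.4,0,0,-35,0,0,0],[-0.4,0,0,-45,0,0,0],[-0.4,0,0,-40,0,0,0],[-0.4,0,0,-22,0,0,0],[-0.4,0,0,-10,0,0,0],[-0.4,0,0,0,0,0,0],[-0.4,0,0,0,0,0,0],[0.5,0,0,0,0,0,0],[0.5,0,0,0,0,0,0],[0.5,0,0,0,0,0,0],[0.5,0,0,0,0,0,0]]]' --force 12

```text
t: 21.55
tool_pos: [0.4611, -0.11, 0.0303]
orientation: [2.407, 2.017, 0.001]
force: [-0.1, -0.6, 3.7]
opening: 0.0393
```

Request:
servo_tool --plan '[[[0.5,0,0,0,0,0,0],[0.5,0,0,0,0,0,0],[0.5,0,0,0,0,0,0]]]'

```text
t: 21.85
tool_pos: [0.4611, -0.11, 0.0303]
orientation: [2.407, 2.017, 0.001]
force: [-1.0, 0.1, 5.0]
opening: 0.0384
```

Request:
servo_tool --plan '[[[0.5,0,0,10,0,0,0],[0.5,0,0,30,0,0,0],[0.5,0,0,30,0,0,0],[0.5,8,15,15,0,0,0],[0.5,16,30,0,0,0,0],[0.5,22,42,0,0,0,0],[0.5,22,42,0,0,0,0],[0.5,18,35,0,0,0,0],[0.5,10,20,0,0,0,0],[0.5,4,8,0,0,0,0],[0.5,0,0,-10,0,0,0],[0.5,0,0,-25,0,0,0]]]'

```text
t: 23.05
tool_pos: [0.5622, 0.0814, 0.0813]
orientation: [2.406, 2.016, 0.005]
force: [0.8, -0.3, -1.2]
opening: 0.0388
```

Request:
servo_tool --plan '[[[0.5,0,0,-20,0,0,0],[0.5,0,0,-10,0,0,0],[0.5,0,0,0,0,0,0],[0.5,0,0,0,0,0,0],[0.5,0,0,0,0,0,0]]]'

```text
t: 23.55
tool_pos: [0.5616, 0.0818, 0.051]
orientation: [2.408, 2.016, 0.003]
force: [0.9, -0.1, -0.3]
opening: 0.0389
```

Next I lower the last 11 mm, release, rise and back off so the cameras can see the carrier.

Request:
servo_tool --plan '[[[0.5,0,0,-6,0,0,0],[0.5,0,0,-5,0,0,0],[0.5,0,0,0,0,0,0],[0.5,0,0,0,0,0,0],[0.5,0,0,0,0,0,0]]]'

```text
t: 24.05
tool_pos: [0.5611, 0.0822, 0.039]
orientation: [2.407, 2.017, 0.001]
force: [0.9, -0.2, 1.8]
opening: 0.0389
```

Request:
servo_tool --plan '[[[-0.3,0,0,0,0,0,0],[-0.3,0,0,0,0,0,0],[-0.3,0,0,0,0,0,0],[-0.3,0,0,0,0,0,0],[-0.3,0,0,20,0,0,0],[-0.3,0,0,40,0,0,0],[-0.3,0,0,40,0,0,0],[-0.3,0,0,40,0,0,0],[-0.3,-10,-30,20,0,0,0],[-0.3,-15,-30,0,0,0,0],[-0.3,0,0,0,0,0,0],[-0.3,0,0,0,0,0,0]]]'

```text
t: 25.25
tool_pos: [0.5354, 0.0218, 0.1986]
orientation: [-2.409, -2.016, -0.0]
force: [-0.2, 0.4, -0.3]
opening: 0.0605
```

```bash
python3 look.py w7; python3 - <<'E'
from h import *
import pickle
i,s=pickle.load(open("pics/w7.pkl","rb"))
cv2.imwrite("pics/side4.png",eyes.read_camera("side")[:,:,::-1])
im=cv2.imread("pics/w7.png")
for p,c in(((.4795,.1965),(0,255,0)),((.578,.180),(0,255,0)),((.463,.098),(0,255,0)),((.5617,.0815),(0,255,0))):
    pass
print(proj(i,[[.4795,.1965,.088],[.578,.18,.115],[.463,.098,.072],[.5617,.0815,.052]]).round())
s=cv2.imread("pics/side4.png")[80:350,140:360]
s=cv2.resize(s,None,fx=384/270,fy=384/270)
cv2.imwrite("pics/v7.png",np.hstack([im,s])[:, :800])
E
```

```text
25.25 [0.5354 0.0218 0.1986] [-2.409 -2.016 -0.   ] 0.06054395495058233 [-0.2  0.4 -0.3] [0.548 0.091 0.354]
[[145.  -3.]
 [272. -19.]
 [162. 124.]
 [268. 122.]]
```

View pics/v7.png

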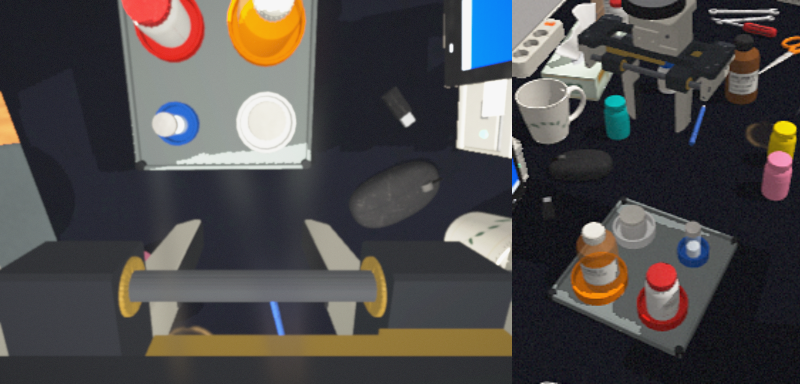

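```bash
python3 - <<'E'
from h import *
f=270/384; si=eyes.camera_info("side")
for n,p,z,w in(("red",(661,275),.088,(477,196)),("amber",(594,233),.115,(575,179)),("pot",(631,212),.052,(559,81)),("vial",(693,229),.072,(460,98))):
    print(n,(1000*cast(si,((p[0]-512)*f+140,p[1]*f+80),z)).round(),"well(side)",w)
import pickle
i,_=pickle.load(open("pics/w7.pkl","rb"))
print("wells(wrist)",(1000*cast(i,[(179,123),(266,121),(266,25),(169,21)],.022)).round().tolist(),"vial,pot",(1000*cast(i,[(163,124)],.072)).round(),(1000*cast(i,[(267,121)],.052)).round())
a=cv2.imread("pics/scene0.png"); b=eyes.read_camera("scene")[:,:,::-1]
for n,r in(("blue",(240,140,30,35)),("big",(293,130,30,35))):
    x,y,w,h=r; t=a[y:y+h,x:x+w]; q=cv2.matchTemplate(np.ascontiguousarray(b[y-15:y+h+15,x-15:x+w+15]),t,5); print(n,cv2.minMaxLoc(q)[1::2])
E
```

```text
red [[477. 199.]] well(side) (477, 196)
amber [[573. 179.]] well(side) (575, 179)
pot [[563.  80.]] well(side) (559, 81)
vial [[461. 102.]] well(side) (460, 98)
wells(wrist) [[466.0, 97.0], [562.0, 82.0], [577.0, 177.0], [480.0, 198.0]] vial,pot [[464.  98.]] [[561.  83.]]
blue (0.9006337523460388, (15, 15))
big (0.8604621291160583, (15, 15))
```

All four are within about 4 mm of their well centres, and the look-alikes haven't moved. Handing in.

```bash
python3 -c "
from plant import job; print(job.close_job())"
```

```text
the job is handed in; nothing more can be done
None
```

I packed all four containers and handed the job in at about 25 s of robot time; the hand-in gives no verdict. The red-capped jar, clear vial, small amber bottle and low white pot went, in that order, into the red, blue, orange and white wells.

- **Position:** in the last pictures (side and wrist cameras), each container stands upright in its well, within about 4 mm of the centre; the limit is 13 mm.
- **Depth:** I released each one with the gripper about 10 mm above its pick-up height, which matches the well floor. The pot's reading was about 1 mm lower than expected. I did not measure depth any other way.
- **Look-alikes:** the black-capped bottle and the blue-capped jar show no shift in the scene camera.
- **Gripper:** it is open and clear of everything.
- **Disagreements:** the side and wrist cameras differ by 2–4 mm on positions, mostly sideways (x). This is slightly more than the stated calibration, but well within tolerance. No check failed.

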